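Switch on the measuring machine and start its run

TASK

Bring the optical measuring machine up from its white control console: first press the raised half of the wide rocker switch fully down so it stays on, then do the same with the narrow rocker switch, and then press the small round start button fully home and let it come back up. Leave the big mushroom-headed stop button, the joystick and the things lying around the console alone, and finish with the hand clear.

Things in the scene. Friction and masses are not known exactly. Their poses are not given: they have to be found in the camera images.
- console: White control console fixed on a black bench (z 0), 160 (x) by 320 (y) mm, flat top at z 65 mm. Origin: centre of its underside. x points away from its near (operator's) edge, y along the row of controls. Four units on black plates 66 (x) by 50 (y) mm sit in a row at x 0, y -118, -62, -6, +50 mm, in an order that changes; position and yaw vary.
- wide_switch: Wide rocker switch; origin: centre of its underside on the console's top, axes as the console's. On a plate 8 mm thick, a grey V-shaped paddle 42 mm wide (y), 52 long (x), pivots about y 16 mm above the origin. Off: far half (+x) level, near half (-x, 26 mm) rises 0.4 rad, its end 10 mm higher. On: near half level, top 16 mm above the origin (z 81 mm), far half raised.
- wide_rocker (a joint): Angle of the wide rocker: 0 (to 0.04) = off, near half raised; 0.4 rad = fully on, near half level, at its stop. No spring: dry friction (0.05 N m) keeps it wherever it is left, so about 3 to 6 N at the press point moves it.
- wide_press (a point): Press point of the wide rocker: on the top of its near half, mid width, 18 mm from the pivot; moves with the paddle (7 mm above the level position when off).
- narrow_switch: Base plate of the narrow rocker switch: as the wide one in every way (same heights, angle, length, raised near half), but its paddle is only 18 mm wide. Origin: centre of its underside, on the console's top (z 65 mm); axes parallel to the console's. 
- narrow_rocker (a joint): Angle of the narrow rocker: 0 (to 0.04) = off; 0.4 rad = fully on. Same friction as the wide one.
- narrow_press (a point): Press point of the narrow rocker: on the top of its near half, mid width, 18 mm from the pivot; moves with the paddle.
- start_button (a joint): Travel of the small round start button: 0 = up, 0.006 m = fully home. Spring return; 1.2 N to start it, 4 N fully home.
- start_top (a point): Centre of the top of the start button, a grey round cap 22 mm across in a black collar 34 mm across; cap top 21 mm above the console's top when up (world z 86 mm), 15 mm when home; the collar's rim is at 12 mm.
- stop_button (a joint): Travel of the stop button: 0 = up, 0.006 m = home (must stay up). Spring return, 2.5 N to start it.
- stop_top (a point): Centre of the top of the mushroom-headed stop button, a grey head 40 mm across; its top 37 mm above the console's top. Not to be pressed.
- joystick: Joystick in a rubber boot 48 mm across near the console's +y end (at y = +126 mm), stick up to 20 mm across, top 47 mm above the console's top; origin at its foot on the console's top. Not to be touched.
- shaft: Loose bystander: turned stepped steel shaft standing upright on the bench on the near side of the console, 40 mm across, 66 mm tall; origin at the centre of its underside.
- vblock: Loose bystander: steel V-block on the bench on the near side of the console, 50 by 40 by 38 mm; origin at the centre of its underside.
- calliper: Loose bystander: digital calliper lying on the bench beyond the console, 190 mm long (its y), 12 mm thick; origin on the bench at mid length.

How it is judged:
By the outcome, as a careful person would: the job done as asked, in the order asked, and still so for the second after the job is handed in, with the robot touching nothing.
It also fails if it takes over 51 s, if anything falls off the work surface, if the arm or the gripper's body presses on something with over 40 N, if the wrist force passes 120 N, or if a joint passes its speed limit or range.

ROBOT

A 6-joint arm with a two-finger parallel gripper is mounted at the origin on the work surface. World frame = base frame: x ahead of the robot, y to its left, z up, the work surface at z = 0. Lengths are in m, angles in rad, forces in N, time in s.
With the tool pointing down it reaches from about 0.4 to 0.825 m from the base axis. Payload 7 kg.
Tool frame: the origin (TCP) lies between the finger pads; the fingertips stand 8 mm ahead of it and the grasp point (between the pads) lies 11 mm behind it (arm.finger_overhang is the distance from the TCP to the fingertips, in m); z points along the fingers, y is the line along which they close (so a half turn about z gives the same grasp; the last joint's range is limited). The gripper opens to 88 mm and grips with 3 to 60 N. Pads are 19 mm wide; open, the fingers measure 130 mm over their backs; the gripper's body (78 mm by 193 mm) begins 47 mm behind the grasp point.
Start: joints at [-0.973, 0.359, 0.012, 0, -1.224, -0.288], TCP at [0.206, -0.643, 0.235] pointing down, gripper open.
Joint ranges: [-3.07, 3.07], [-1.43, 2.12], [-1.02, 1.25], [-3.03, 1.67], [-3.05, -0], [-3.03, 3.03]. Speed limits (rad/s): [2.39, 2.39, 3.01, 3.14, 3.14, 3.14].

INTERFACE

Orientations are given as [roll, pitch, yaw] about the fixed x, y, z axes, in that order (R = Rz(yaw) Ry(pitch) Rx(roll)).
In Python, from station import arm gives the robot as it stands.
- The arm moves only by the tool move_arm, never from a script. Its argument "rows" is text: rows parted by semicolons, each of 7 numbers parted by spaces: the turn, a rotation vector about the tool's x, y, z in degrees, then the shift along the tool's x, y, z in m, then the finger opening in m, from 0 to 0.0876. A call has 1 to 8 rows; each row shifts and turns the commanded pose from where the row before left it, along the tool's axes as they then stand; what a row does not reach is not made up. A row lasts 1/8 s, in which the tool goes at most 62.5 mm and 10.7 degrees, less where a joint would pass 70% of its speed; a pose out of reach is approached as far as the arm can. A call is refused whole if a number of a shift passes 0.0625 or a number of a turn 10.7, either way. A call with a gripper value outside its range is refused whole. The fingers move at their own pace and stop on an object; "squeeze" is the grip in N (left out, the last holds). Time passes only in rows, so rows that do not move let the fingers close. It gives the time, the measured TCP pose, the force, the opening and the grip force at its end, in the units of the state.
- arm.get_state(): the state, without advancing time (a new reading comes with each control period).
- arm.grab_frame(name): name is "scene" or "top" or "wrist"; returns (picture, depth): 420x560x3 uint8, blue, green, red; 420x560 float32, m along the optical axis (not along the pixel's ray), 0 where there is no reading.
- arm.camera_model(name): a dict with "mtx" (3x3 intrinsics, pixels), "k1" (the pictures are not rectified: a ray, as slopes to the right and down, at radius r is drawn at 1 + k1 r^2 times it, then the intrinsics apply), "camera_from_world" (4x4, takes a point from world to camera coordinates); the wrist camera has in their place "mount" (4x4, takes a point from camera to tool coordinates, whose origin is the TCP and whose axes are the flange's). Camera axes: x right, y down, z forward; pixel columns grow to the right and rows downward; lengths in m; the calibration is good to about 2 mm. A picture is of the moment at which its call begins: read the wrist's pose just before it. camera_model takes no time and is no camera call.
- arm.job_done(): hands the job in; it is judged then, once.
The state is a dict: "t": time; "q": joint angles; "qd": joint speeds; "joint_efforts": joint torques, N m; "eef_pos": TCP position; "ee_rot": TCP orientation; "force": force on the tool from outside, world axes, zero at the start; "moment": the same for the moment, N m; "width": finger opening in m; "gripper_force": force on a finger pad.
Only numpy, scipy, OpenCV 4.12 (cv2) and the standard library are available. Lean on these libraries where they do the work, as an engineer would, in place of code of your own. Each camera call takes 0.05 s, during which the arm holds its last target. There are 200 camera calls.

## Working session

There is one attempt and no reset: what is moved stays moved. The work goes in short steps, Python scripts to look and compute and a tool call to move; the robot and the scene stay as the last step left them, time stands still between calls to the robot, and variables do not carry over. Pictures are saved under pics/ and viewed, at most 10 in all, crops included, and the job is handed in when it is done.

Besides the shell and the picture viewer there is one more tool, called after "Emit:" by a JSON object that holds its "op" and its "data", one argument or row to a line. move_arm: Moves the arm, as the interface text tells. Its arguments: {"type":"object","properties":{"rows":{"type":"string"},"squeeze":{"type":"number"}},"required":["rows"]}

```bash
mkdir -p pics; cat > h.py <<'E'
import numpy as np, cv2
from station import arm
from scipy.spatial.transform import Rotation as R
def model(n):
    m=arm.camera_model(n); K=np.array(m["mtx"]); 
    if n=="wrist":
        s=arm.get_state(); T=np.eye(4); T[:3,:3]=R.from_euler('xyz',s["ee_rot"]).as_matrix() if np.size(s["ee_rot"])==3 else np.array(s["ee_rot"]); T[:3,3]=s["eef_pos"]
        W=T@np.array(m["mount"])
    else: W=np.linalg.inv(np.array(m["camera_from_world"]))
    return K,float(m["k1"]),W
def rays(uv,K,k1):
    d=np.array([k1,0,0,0.]); return cv2.undistortPoints(np.float64(uv).reshape(-1,1,2),K,d).reshape(-1,2)
def on_plane(uv,M,z):
    K,k1,W=M; r=np.c_[rays(uv,K,k1),np.ones(len(np.reshape(uv,(-1,2))))]@W[:3,:3].T
    return W[:3,3]+r*((z-W[2,3])/r[:,2])[:,None]
def cloud(d,M):
    K,k1,W=M; v,u=np.mgrid[:d.shape[0],:d.shape[1]]
    r=rays(np.c_[u.ravel(),v.ravel()],K,k1); p=np.c_[r,np.ones(len(r))]*d.ravel()[:,None]
    P=(p@W[:3,:3].T+W[:3,3]).reshape(d.shape+(3,)); P[d==0]=np.nan; return P
E
python3 - <<'E'
from h import *
print(arm.get_state())
for n in("top","scene"):
    M=model(n); print(n,M[2].round(3).tolist(),M[0].tolist(),M[1])
    p,d=arm.grab_frame(n); cv2.imwrite(f"pics/{n}0.png",p); np.savez(f"{n}0.npz",p=p,d=d)
E
```

```text
{'t': 0.0, 'q': array([-9.72874202e-01,  3.59391988e-01,  1.10562675e-02, -3.41544279e-04,
       -1.22410824e+00, -2.88093730e-01]), 'qd': array([ 0.0004132 , -0.0005583 , -0.00107482, -0.00052616,  0.00026494,
       -0.00049938]), 'joint_efforts': array([-5.81727954e-05, -5.82714736e+01,  2.93064737e+01,  6.99727044e+00,
        6.98617485e-03, -1.70139865e-04]), 'eef_pos': array([ 0.20562478, -0.6424135 ,  0.23361981]), 'ee_rot': array([ 3.13992170e+00, -1.60336608e-04, -2.83188044e+00]), 'force': array([-0.13276773, -0.2912104 , -0.46079708]), 'moment': array([ 0.02563666, -0.0395111 , -0.08346628]), 'gripper_force': 0.0, 'width': 0.08765626056982724}
top [[0.011, -0.992, 0.125, 0.409], [-1.0, -0.012, -0.009, 0.029], [0.011, -0.125, -0.992, 1.036], [0.0, 0.0, 0.0, 1.0]] [[496.0324519490795, 0.0, 284.5805037146766], [0.0, 496.0324519490795, 212.02000367816174], [0.0, 0.0, 1.0]] -0.031090076219886967
scene [[0.058, 0.531, -0.846, 1.139], [0.998, -0.027, 0.052, -0.012], [0.005, -0.847, -0.531, 0.467], [0.0, 0.0, 0.0, 1.0]] [[461.9256061073742, 0.0, 271.51352882742094], [0.0, 461.9256061073742, 214.2197135197271], [0.0, 0.0, 1.0]] -0.09385846960212069
```

View pics/top0.png

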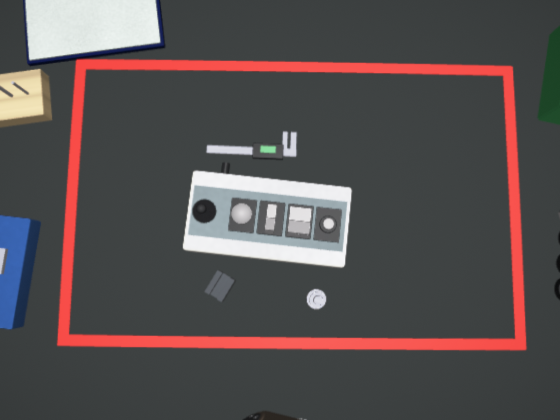

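View pics/scene0.png

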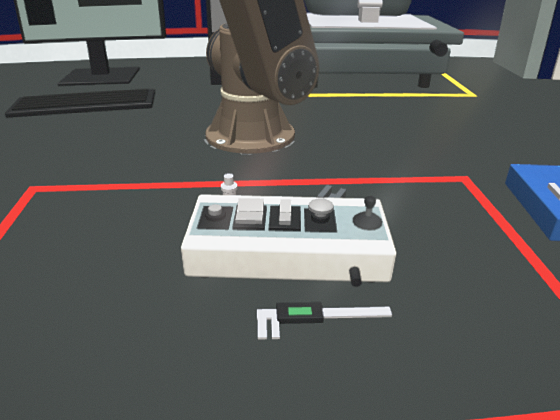

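The top view shows the row from the right (-y): start (328,224), wide (299,220), narrow (270,216), stop (241,213), then the joystick (204,211). The scene view agrees, and both near halves are raised.

```bash
python3 - <<'E'
from h import *
f=np.load("top0.npz");p,d=f["p"],f["d"];M=model("top");P=cloud(d,M)
z=P[...,2];roi=np.zeros(z.shape,bool);roi[160:280,170:365]=1
w=(p.min(2)>180)
print("med top z",np.nanmedian(z[roi&w]))
m=(roi&(z>.05)&(z<.15)).astype(np.uint8)
n,l,st,_=cv2.connectedComponentsWithStats(m);m=(l==1+st[1:,4].argmax()).astype(np.uint8)
c=max(cv2.findContours(m,0,1)[0],key=cv2.contourArea).reshape(-1,2)
X=on_plane(c,M,.065)[:,:2]
r=cv2.minAreaRect(np.float32(X*1000));print("rect",r)
b=cv2.boxPoints(r)/1000;a=max([b[1]-b[0],b[2]-b[1]],key=np.linalg.norm);a*=np.sign(a[1]);ey=a/np.linalg.norm(a);ex=np.array([ey[1],-ey[0]])
C=np.array(r[0])/1000;print("yaw",np.arctan2(ex[1],ex[0]))
for nm,u,h in(("start",(328,224),.086),("stop",(241,213),.1)):
    q=on_plane([u],M,h)[0,:2]-C;print(nm,q@ex,q@ey)
for nm,y in(("start",-.118),("wide",-.062),("narrow",-.006)):
    print(nm,C+ey*y,C+ey*y-ex*.018)
s=arm.get_state();Rt=R.from_euler('xyz',s["ee_rot"]).as_matrix();print(Rt.round(3))
E
```

```text
med top z 0.06587782171168327
rect ((518.57958984375, 53.51390075683594), (318.74798583984375, 159.37002563476562), 84.32638549804688)
yaw -0.09902326
start 0.00021435967772483116 -0.11786367559076974
stop 0.001225100369152739 0.04982882167792501
start [ 0.50691393 -0.06390804] [ 0.48900211 -0.06212853]
wide [ 0.51245018 -0.00818237] [ 0.49453836 -0.00640286]
narrow [0.51798642 0.04754329] [0.5000746 0.0493228]
[[-0.952 -0.305 -0.001]
 [-0.305  0.952  0.001]
 [ 0.     0.002 -1.   ]]
```

Emit:
{"op": "move_arm", "data": {
  "rows": "0 0 7.8 0 0 0 0; 0 0 7.8 0 0 0 0; 0 0 7.8 0 0 0 0; 0 0 0 -0.017 0.05 0 0; 0 0 0 -0.017 0.05 0 0; 0 0 0 -0.017 0.05 0 0; 0 0 0 -0.017 0.05 0 0; 0 0 0 -0.017 0.05 0 0",
  "squeeze": 10
}}

```text
t: 1.1
eef_pos: [0.3152, -0.4008, 0.2343]
ee_rot: [3.141, -0.0, 3.043]
force: [1.2, -0.2, 0.1]
width: 0.0133
gripper_force: 0.0
```

Emit:
{"op": "move_arm", "data": {
  "rows": "0 0 0 -0.017 0.05 0 0; 0 0 0 -0.017 0.05 0 0; 0 0 0 -0.017 0.05 0 0; 0 0 0 -0.017 0.05 0 0; 0 0 0 -0.017 0.05 0 0; 0 0 0 -0.017 0.05 0 0; 0 0 0 -0.017 0.05 0 0; 0 0 0 0 0 0 0"
}}

```text
t: 2.1
eef_pos: [0.4689, -0.0632, 0.2342]
ee_rot: [3.142, -0.0, 3.047]
force: [0.1, -0.1, 0.2]
width: 0.0005
gripper_force: 0.0
```

```bash
cat > go.py <<'E'
import sys
from h import *
def go(x,y,z):
    s=arm.get_state();Rt=R.from_euler('xyz',s["ee_rot"]).as_matrix()
    print(s["t"],s["eef_pos"].round(4),"force",s["force"].round(1),"w",round(s["width"],4),"tool y deg",np.degrees(np.arctan2(Rt[1,1],Rt[0,1])),"z",Rt[:,2].round(4))
    print("tool shift",(Rt.T@(np.array([x,y,z])-s["eef_pos"])).round(4))
if __name__=="__main__": go(*map(float,sys.argv[1:4]))
E
python3 go.py .4945 -.0064 .15
python3 - <<'E'
from h import *
p,d=arm.grab_frame("wrist");cv2.imwrite("pics/w1.png",p);np.savez("w1.npz",p=p,d=d)
E
```

```text
2.1 [ 0.4689 -0.0632  0.2342] force [ 0.1 -0.1  0.2] w 0.0005 tool y deg 84.57674687758606 z [-3.e-04  1.e-04 -1.e+00]
tool shift [-0.0202  0.0589  0.0842]
```

View pics/w1.png

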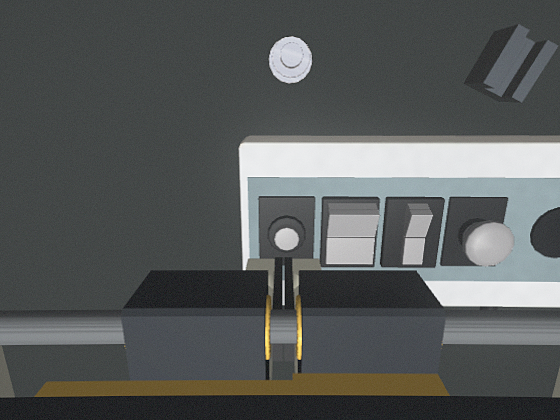

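The wrist view shows the closed fingers, start cap (286,238), wide paddle (351,232), narrow (415,235) and stop (488,243). Next I move above the wide press point.

Emit:
{"op": "move_arm", "data": {
  "rows": "0 0 0 -0.01 0.03 0.025 0; 0 0 0 -0.01 0.029 0.025 0; 0 0 0 0 0 0.034 0; 0 0 0 0 0 0 0; 0 0 0 0 0 0 0"
}}

```text
t: 2.78
eef_pos: [0.4939, -0.0098, 0.1516]
ee_rot: [-3.141, 0.001, 3.042]
force: [0.3, 0.3, 0.3]
width: 0.0
gripper_force: 0.0
```

```bash
python3 - <<'E'
from h import *
f=np.load("w1.npz")
m=arm.camera_model("wrist");T=np.eye(4);T[:3,:3]=R.from_euler('xyz',[3.142,0,3.047]).as_matrix();T[:3,3]=[.4689,-.0632,.2342]
M=(np.array(m["mtx"]),float(m["k1"]),T@np.array(m["mount"]))
print(on_plane([(286,238)],M,.086), "expect .507 -.064")
E
python3 go.py .4945 -.0064 .089
```

```text
[[ 0.50484964 -0.06406964  0.086     ]] expect .507 -.064
2.775 [ 0.4939 -0.0098  0.1516] force [0.3 0.3 0.3] w 0.0 tool y deg 84.31070792346829 z [ 8.e-04 -2.e-04 -1.e+00]
tool shift [-0.0002  0.0035  0.0626]
```

Agreement is within 2 mm. Next, press the wide rocker.

Emit:
{"op": "move_arm", "data": {
  "rows": "0 0 0 0 0.0035 0.02 0; 0 0 0 0 0 0.015 0; 0 0 0 0 0 0.008 0; 0 0 0 0 0 0.005 0; 0 0 0 0 0 0.005 0; 0 0 0 0 0 0.004 0; 0 0 0 0 0 0.003 0; 0 0 0 0 0 0 0"
}}

```text
t: 3.78
eef_pos: [0.494, -0.0056, 0.0904]
ee_rot: [3.142, 0.0, 3.043]
force: [0.3, -0.3, 0.2]
width: 0.0004
gripper_force: 0.0
```

```bash
python3 go.py .4945 -.0064 .089
```

```text
3.775 [ 0.494  -0.0056  0.0904] force [ 0.3 -0.3  0.2] w 0.0004 tool y deg 84.35440386335374 z [ 1.e-04  0.e+00 -1.e+00]
tool shift [-0.0006 -0.0008  0.0014]
```

Emit:
{"op": "move_arm", "data": {
  "rows": "0 0 0 0 0 0.001 0; 0 0 0 0 0 0.001 0; 0 0 0 0 0 0.001 0; 0 0 0 0 0 0 0"
}}

```text
t: 4.28
eef_pos: [0.4943, -0.0055, 0.0891]
ee_rot: [3.141, 0.001, 3.044]
force: [-6.4, 1.4, 18.1]
width: 0.0008
gripper_force: 8.9
```

Hit the stop at 18 N. Lift, move over to the narrow one and check.

Emit:
{"op": "move_arm", "data": {
  "rows": "0 0 0 0 0 -0.025 0; 0 0 0 0 0 -0.035 0; 0 0 0 0 0.018 0 0; 0 0 0 0 0.02 0 0; 0 0 0 0 0.018 0 0; 0 0 0 0 0 0 0; 0 0 0 0 0 0 0"
}}

```text
t: 5.15
eef_pos: [0.499, 0.0503, 0.1469]
ee_rot: [-3.141, -0.001, 3.044]
force: [-0.3, 0.6, 0.2]
width: 0.0006
gripper_force: 0.0
```

```bash
python3 go.py .4995 .0493 .089; python3 - <<'E'
from h import *
p,d=arm.grab_frame("wrist");t,d=arm.grab_frame("scene")
cv2.imwrite("pics/c1.png",np.hstack([p[:,130:480],cv2.resize(t[180:300,170:400],(400,209)) if 0 else cv2.copyMakeBorder(cv2.resize(t[150:300,170:400],(450,293)),0,127,0,0,0)]))
E
```

```text
5.15 [0.499  0.0503 0.1469] force [-0.3  0.6  0.2] w 0.0006 tool y deg 84.4000821745516 z [-1.3e-03 -6.0e-04 -1.0e+00]
tool shift [-0.0006 -0.0009  0.0579]
```

View pics/c1.png

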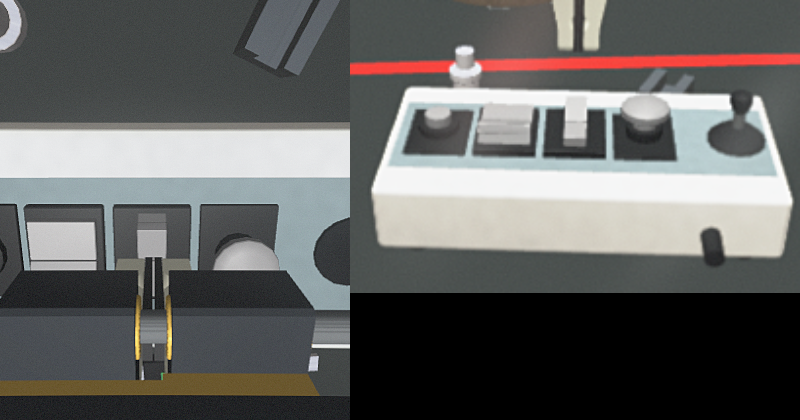

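Right panel: the wide rocker's far half (505,130) is now raised and its near half level. Left panel: the fingers (153,270) are centred on the narrow paddle. Press it.

Emit:
{"op": "move_arm", "data": {
  "rows": "0 0 0 0 -0.001 0.02 0; 0 0 0 0 0 0.013 0; 0 0 0 0 0 0.007 0; 0 0 0 0 0 0.005 0; 0 0 0 0 0 0.005 0; 0 0 0 0 0 0.004 0; 0 0 0 0 0 0.003 0; 0 0 0 0 0 0 0"
}}

```text
t: 6.25
eef_pos: [0.4994, 0.0491, 0.0904]
ee_rot: [3.142, 0.0, 3.043]
force: [-0.4, 0.9, -0.1]
width: 0.0007
gripper_force: 0.0
```

Emit:
{"op": "move_arm", "data": {
  "rows": "0 0 0 0 0 0.001 0; 0 0 0 0 0 0.001 0; 0 0 0 0 0 0 0"
}}

```text
t: 6.62
eef_pos: [0.4997, 0.0492, 0.0892]
ee_rot: [3.141, 0.001, 3.043]
force: [-2.8, 0.2, 7.7]
width: 0.0002
gripper_force: 3.7
```

Emit:
{"op": "move_arm", "data": {
  "rows": "0 0 0 0 0 0.001 0; 0 0 0 0 0 0 0"
}}

```text
t: 6.88
eef_pos: [0.4997, 0.0492, 0.0891]
ee_rot: [3.141, 0.001, 3.044]
force: [-5.7, 0.9, 16.7]
width: 0.0006
gripper_force: 8.5
```

Emit:
{"op": "move_arm", "data": {
  "rows": "0 0 0 0 0 -0.025 0; 0 0 0 0 0 -0.035 0; 0 0 0 -0.005 -0.04 0 0; 0 0 0 -0.005 -0.045 0 0; 0 0 0 -0.008 -0.027 0 0; 0 0 0 0 0 0 0; 0 0 0 0 0 0 0"
}}

```text
t: 7.75
eef_pos: [0.5062, -0.0641, 0.1475]
ee_rot: [3.141, 0.0, 3.042]
force: [0.1, 0.3, 1.1]
width: 0.0004
gripper_force: 0.0
```

```bash
python3 go.py .506 -.064 .088; python3 - <<'E'
from h import *
p,d=arm.grab_frame("wrist");t,d=arm.grab_frame("scene")
cv2.imwrite("pics/c2.png",np.hstack([p[:,130:480],cv2.copyMakeBorder(cv2.resize(t[150:300,170:400],(450,293)),0,127,0,0,0)]))
E
```

```text
7.75 [ 0.5062 -0.0641  0.1475] force [0.1 0.3 1.1] w 0.0004 tool y deg 84.31038702342678 z [ 0.e+00  1.e-04 -1.e+00]
tool shift [0.0002 0.     0.0595]
```

View pics/c2.png

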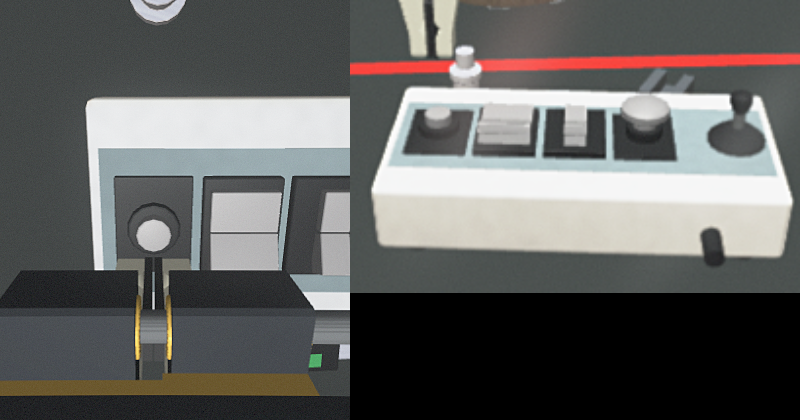

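Both rockers show raised far halves (505,130 and 575,130), and the start cap (153,235) is in line with the fingers. Press start.

Emit:
{"op": "move_arm", "data": {
  "rows": "0 0 0 0 0 0.025 0; 0 0 0 0 0 0.018 0; 0 0 0 0 0 0.008 0; 0 0 0 0 0 0.004 0; 0 0 0 0 0 0.003 0; 0 0 0 0 0 0.0015 0; 0 0 0 0 0 0 0; 0 0 0 0 0 0 0"
}}

```text
t: 8.85
eef_pos: [0.5065, -0.064, 0.0885]
ee_rot: [3.141, 0.001, 3.043]
force: [-0.8, 1.8, 3.5]
width: 0.0002
gripper_force: 1.9
```

Emit:
{"op": "move_arm", "data": {
  "rows": "0 0 0 0 0 0.001 0; 0 0 0 0 0 0 0"
}}

```text
t: 9.1
eef_pos: [0.5066, -0.064, 0.0881]
ee_rot: [3.141, 0.001, 3.043]
force: [-4.6, 3.7, 13.1]
width: 0.0001
gripper_force: 6.4
```

13 N means it is home (4 N needed). Retreat well clear and check.

Emit:
{"op": "move_arm", "data": {
  "rows": "0 0 0 0 0 -0.02 0; 0 0 0 0 0 -0.05 0; 0 0 0 0 0 -0.05 0; 0 0 0 0 -0.04 -0.03 0; 0 0 0 0 -0.05 0 0; 0 0 0 0 -0.05 0 0; 0 0 0 0 0 0 0; 0 0 0 0 0 0 0"
}}

```text
t: 10.1
eef_pos: [0.4922, -0.2037, 0.2368]
ee_rot: [3.142, -0.0, 3.042]
force: [0.7, 0.9, 0.0]
width: 0.0005
gripper_force: 0.0
```

```bash
python3 go.py .506 -.064 .2; python3 - <<'E'
from h import *
t,d=arm.grab_frame("scene");P=cloud(d,model("scene"))
C=np.array([.51858,.05351]);ex=np.array([.9951,-.0989]);ey=np.array([.0989,.9951])
q=P[...,:2]-C;X=q@ex;Y=q@ey
for n,x,y in(("wide near",-.018,-.062),("wide far",.018,-.062),("narrow near",-.018,-.006),("narrow far",.018,-.006),("start",0,-.118),("stop",0,.05)):
    print(n,np.nanmedian(P[...,2][(abs(X-x)<.004)&(abs(Y-y)<.006)]).round(4))
cv2.imwrite("pics/c3.png",cv2.resize(t[130:360,130:430],(780,598)))
E
```

```text
10.1 [ 0.4922 -0.2037  0.2368] force [0.7 0.9 0. ] w 0.0005 tool y deg 84.27768302581698 z [-3.e-04  1.e-04 -1.e+00]
tool shift [0.0002 0.1404 0.0368]
wide near 0.081
wide far 0.0897
narrow near 0.0808
narrow far 0.0886
start 0.0858
stop 0.1013
```

View pics/c3.png

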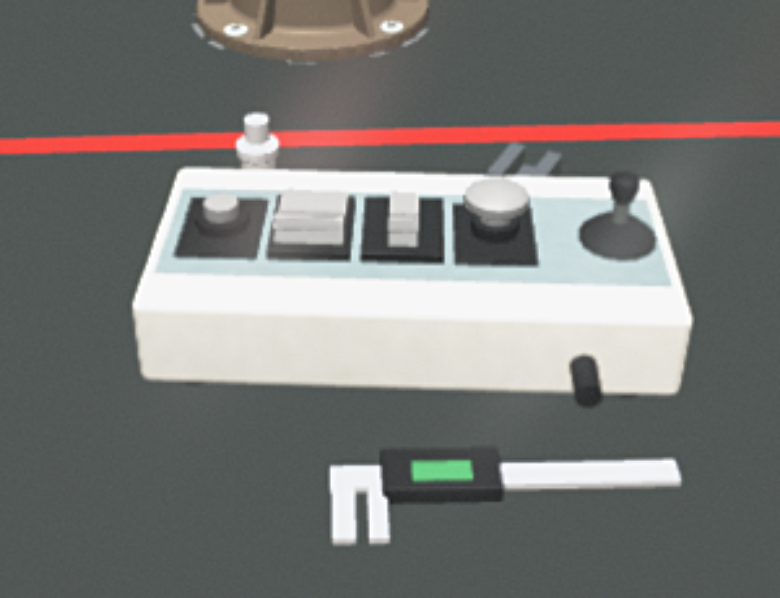

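The picture shows both rockers on (310,220 and 403,220), start back up (220,208), and the bystanders undisturbed. The depth readings agree: near halves at 81 mm, start at 86 mm.

```bash
python3 -c "from station import arm; print(arm.job_done())"
```

```text
the job is handed in; nothing more can be done
None
```

The job is handed in: I pressed the wide rocker and then the narrow one fully on, pressed start home and it came back up, and left the hand clear with nothing else touched, about 10 s in all.

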